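Part the spacer sleeve from its row and fit it on the bare guide pillar

ROBOT

A 7-joint arm with a two-finger parallel gripper is mounted at the origin on the work surface. World frame = base frame: x ahead of the robot, y to its left, z up, the work surface at z = 0. Lengths are in m, angles in rad, forces in N, time in s.
With the tool pointing down it reaches from about 0.425 to 0.925 m from the base axis. Payload 6.8 kg.
Tool frame: the origin (TCP) lies between the finger pads; the fingertips stand 11 mm ahead of it and the grasp point (between the pads) lies 8 mm behind it; z points along the fingers, y is the line along which they close (so a half turn about z gives the same grasp; the last joint's range is limited). The gripper opens to 85 mm and grips with 20 to 120 N. Pads are 22 mm wide; open, the fingers measure 114 mm over their backs; the gripper's body (76 mm by 85 mm) begins 54 mm behind the grasp point. The pads swing forward as they close: fully open they stand 13 mm farther back than shut.
Start: joints at [-1.407, 0.477, 0.022, 1.555, -0.011, 1.109, -0.083], TCP at [0.181, 0.65, 0.242] pointing down, gripper open.
Joint ranges: [-2.96, 2.96], [-0.34, 2.1], [-1.41, 1.46], [0.24, 2.44], [-1.37, 4.51], [0.17, 1.92], [-2.96, 2.96]. Speed limits (rad/s): [2.39, 2.39, 3.14, 3.14, 3.14, 3.14, 3.14].

INTERFACE

Orientations are given as a rotation vector (axis times angle).
In Python, from bench import r gives the robot as it stands.
- The arm moves only by the tool send_rows, never from a script. Its argument "deltas" is a list of rows, each an object of numbers: "dx", "dy", "dz": the shift along the world's x, y, z in mm; "rx", "ry", "rz": the turn, a rotation vector about the world's x, y, z in degrees. A call has 1 to 5 rows; each row is the pose to reach, as a shift and turn from the pose commanded when the call began; what a row does not reach only later rows make up. A row lasts 1/12 s, in which the tool goes at most 41.7 mm and 7.16 degrees, less where a joint would pass 70% of its speed; a pose out of reach is approached as far as the arm can. A call with a gripper value outside its range is refused whole. "jaw" is the finger opening in mm, from 0 to 85.4, set as the call begins (left out, the last holds). The fingers move at their own pace and stop on an object; "newtons" is the grip in N (left out, the last holds). Time passes only in rows, so rows that repeat a pose let the fingers close. It gives the time, the measured TCP pose, the force, the opening and the grip force at its end, in the units of the state.
- r.get_obs(): the state, without advancing time (a new reading comes with each control period).
- r.grab_frame(name): name is "side" or "top"; returns a dict with "frame" (420x560x3 uint8, blue, green, red), "z_map" (420x560 float32, m along the optical axis (not along the pixel's ray), 0 where there is no reading), "vertical_fov" (degrees; the focal length in pixels is half the picture's height over the tangent of half this angle, whatever the lens; pixels are square), "cx", "cy" (the principal point, pixels), "xyz" and "orientation" of the camera in the world. Camera axes: x right, y down, z forward; pixel columns grow to the right and rows downward; lengths in m; the calibration is good to about 2 mm. A picture is of the moment at which its call begins.
- r.hand_in(): hands the job in; it is judged then, once.
The state is a dict: "clock": time; "joints": joint angles; "qvel": joint speeds; "tau": joint torques, N m; "tcp_pos": TCP position; "orientation": TCP orientation; "contact_force": force on the tool from outside, world axes, zero at the start; "moment": the same for the moment, N m; "grip_width": finger opening in m; "gripper_force": force on a finger pad.
Only numpy, scipy, OpenCV 4.12 (cv2) and the standard library are available. Lean on these libraries where they do the work, as an engineer would, in place of code of your own. Each camera call takes 0.05 s, during which the arm holds its last target. There are 200 camera calls.

TASK

On the grey mat, four steel parts of equal size stand touching in a slightly bowed row; one is a hollow spacer sleeve, the others are solid plugs. Without gripping or lifting it yet and without moving the plugs, push the sleeve along the mat out of the row until it stands at least 30 mm clear of all of them. Then pick it up and lower it over the bare guide pillar of the mould plate until it rests flat on the plate (lower it, do not drop it), let go, and leave the bottle, the brass ring and the brush where they are.

Things in the scene. Friction and masses are not known exactly. Their poses are not given: they have to be found in the camera images.
- sleeve_center (a point): the hollow steel spacer sleeve: a ring 44 mm outside diameter, 25 mm through bore, 44 mm tall, about 0.35 kg, standing upright and loose on the mat; the point is its centre, half-way up (z = 25 mm on the mat). It may stand at any of the four places of the row.
- plug1_center (a point): solid steel plug, same outside size as the sleeve (44 mm diameter, 44 mm tall), with only a small dark 10 mm spot (a blind tapped hole) in its top; the point is its centre, half-way up. Loose, about 0.5 kg; must stay where it stands (within 6 mm).
- plug2_center (a point): solid steel plug, same outside size as the sleeve (44 mm diameter, 44 mm tall), with only a small dark 10 mm spot (a blind tapped hole) in its top; the point is its centre, half-way up. Loose, about 0.5 kg; must stay where it stands (within 6 mm).
- plug3_center (a point): solid steel plug, same outside size as the sleeve (44 mm diameter, 44 mm tall), with only a small dark 10 mm spot (a blind tapped hole) in its top; the point is its centre, half-way up. Loose, about 0.5 kg; must stay where it stands (within 6 mm).
- mat: thin fixed grey mat, 270 mm (its x) by 210 mm (its y), 3 mm thick; origin at the centre of its underside, z up. The four parts stand touching on it, centres on an arc of 255 mm radius about the mat point x = 0, y = -295 mm: the row runs along x and bows to +y, where the mat is empty. Pushed straight away from the arc centre, from behind, a part leaves the row without pressing on the others.
- plate: fixed aluminium mould plate, 160 mm (its x) by 120 mm (its y), 30 mm thick; origin at the centre of its underside, z up. Two steel guide pillars, 20 mm thick, rise 60 mm above its top (last 8 mm tapered to 12 mm). The one at x = -52, y = -33 mm is bare; that at x = 52, y = 33 mm already carries a fixed sleeve, 44 mm wide and tall.
- pillar_foot (a point): the foot of the bare guide pillar: on its axis, at the level of the plate's top face (30 mm above the bench). The pillar is 20 mm in diameter and 60 mm tall above this point; the sleeve's bore clears it by 2.5 mm all round. Fully home, the sleeve's centre is 22 mm above this point.
- bottle_center (a point): bystander: white plastic bottle, 52 mm diameter, 140 mm tall, loose; the point is half-way up.
- brass_ring_center (a point): bystander: loose brass ring lying flat, 72 mm outside diameter, 22 mm tall; the point is its centre.
- brush: bystander: loose brush 170 mm long lying on the bench; origin under its middle, x along its length.
Things that resemble listed ones, but are neither listed nor needed, are in the scene too. Leave any red look-alike of the part that bears sleeve_center alone. Several things have the shape of the plate; the one meant has the colours described above.

How it is judged:
On the way:
1. the sleeve stands upright on the mat, clear of every plug by about 25 mm or more (horizontal distance between sleeve_center and plug1_center above 0.069 m and horizontal distance between sleeve_center and plug2_center above 0.069 m and horizontal distance between sleeve_center and plug3_center above 0.069 m and height (world z) of sleeve_center below 0.029 m and angle between sleeve_center's own z axis and vertical below 0.1 rad), for 0.2 s.
At the end, for the whole second after the job is handed in: The sleeve sits upright around the bare pillar (axes within 5 mm, tilt under 0.06 rad), flat on the plate's top (within 2.5 mm), at rest and released; each plug is within 6 mm of where it stood; bottle, brass ring and brush are within 20 mm of where they stood (horizontal distance between sleeve_center and pillar_foot below 0.005 m and z of sleeve_center in the frame of pillar_foot between 0.019 and 0.0245 m and angle between sleeve_center's own z axis and vertical below 0.06 rad and linear speed of sleeve below 0.02 m/s and distance of each of plug1_center, plug2_center, plug3_center from where it was at the start of the episode below 0.006 m and distance of each of bottle_center, brass_ring_center, brush from where it was at the start of the episode below 0.02 m); the robot touches nothing.
It fails at once if the sleeve is gripped while still within about 16 mm of a plug (it must be pushed, not carried, out of the row) (horizontal distance between the grasp point and sleeve_center below 0.01 m and height (world z) of the grasp point below 0.05 m and contact force between the fingers and sleeve above 6 N and (horizontal distance between sleeve_center and plug1_center below 0.06 m or horizontal distance between sleeve_center and plug2_center below 0.06 m or horizontal distance between sleeve_center and plug3_center below 0.06 m)).
It fails at once if a plug is moved more than 6 mm (distance of any of plug1_center, plug2_center, plug3_center from where it was at the start of the episode above 0.006 m).
It fails at once if the sleeve is lifted while still within about 16 mm of a plug (it must be pushed clear first) (height (world z) of sleeve_center between 0.037 and 0.06 m and (horizontal distance between sleeve_center and plug1_center below 0.06 m or horizontal distance between sleeve_center and plug2_center below 0.06 m or horizontal distance between sleeve_center and plug3_center below 0.06 m)).
It fails at once if the sleeve is dropped on the pillar (faster than 0.45 m/s when around it) (horizontal distance between sleeve_center and pillar_foot below 0.012 m and z of sleeve_center in the frame of pillar_foot below 0.08 m and linear speed of sleeve above 0.45 m/s).
It fails at once if the bottle, brass ring or brush is moved more than 20 mm (distance of any of bottle_center, brass_ring_center, brush from where it was at the start of the episode above 0.02 m).
It also fails if it takes over 67 s, if anything falls off the work surface, if the arm or the gripper's body presses on something with over 40 N, if the wrist force passes 120 N, or if a joint passes its speed limit or range.

## Working session

There is one attempt and no reset: what is moved stays moved. The work goes in short steps, Python scripts to look and compute and a tool call to move; the robot and the scene stay as the last step left them, time stands still between calls to the robot, and variables do not carry over. Pictures are saved under pics/ and viewed, at most 10 in all, crops included, and the job is handed in when it is done.

Besides the shell and the picture viewer there is one more tool, called after "Emit:" by a JSON object that holds its "api" and its "payload", one argument or row to a line. send_rows: Moves the arm, as the interface text tells. Its arguments: {"type":"object","properties":{"deltas":{"type":"array","items":{"type":"object","properties":{"dx":{"type":"number"},"dy":{"type":"number"},"dz":{"type":"number"},"rx":{"type":"number"},"ry":{"type":"number"},"rz":{"type":"number"}}}},"jaw":{"type":"number"},"newtons":{"type":"number"}},"required":["deltas"]}

```bash
ls; mkdir -p pics; cat > h.py <<'E'
import numpy as np,cv2
from scipy.spatial.transform import Rotation as R
from bench import r
def grab(n,save=None):
    f=r.grab_frame(n)
    if save: cv2.imwrite(f'pics/{save}.png',f['frame'])
    return f
def cloud(f):
    z=f['z_map']; h,w=z.shape; fl=h/2/np.tan(np.radians(f['vertical_fov'])/2)
    v,u=np.mgrid[:h,:w]
    P=np.stack([(u-f['cx'])/fl*z,(v-f['cy'])/fl*z,z],-1)
    o=np.array(f['orientation']); M=R.from_rotvec(o).as_matrix() if o.size==3 else o.reshape(3,3)
    W=P@M.T+np.array(f['xyz']); W[z==0]=np.nan
    return W
E
python3 - <<'E'
from h import *
for n in ('top','side'):
    f=grab(n,n+'0'); print(n,f['vertical_fov'],f['cx'],f['cy'],f['xyz'],f['orientation'])
    np.savez(n+'0.npz',W=cloud(f),im=f['frame'])
print(r.get_obs())
E
```

```text
pics
top 44.723427486963374 283.49159931881803 205.63088911436176 [ 0.39789606 -0.09291519  1.23354342] [-2.14721584  2.1301817  -0.20533407]
side 52.37585398681366 284.08753059912556 209.3708718799502 [ 0.04870715 -0.78872814  0.80936426] [-2.17146741  0.72744007 -0.36289696]
{'clock': 0.1, 'joints': array([-1.4070754 ,  0.47771354,  0.02237592,  1.55635977, -0.01149986,
        1.10931194, -0.08309708]), 'qvel': array([-1.50258257e-03, -2.69979381e-03, -5.09142540e-04, -1.89945013e-03,
       -4.20247846e-05,  8.82694631e-04, -1.02463867e-04]), 'tau': array([ 4.07086642e-03, -5.97763610e+01,  1.61367640e+00, -2.81954366e+01,
        1.28630310e-02,  4.98736248e-03,  1.62568689e-06]), 'tcp_pos': array([0.18111743, 0.64970377, 0.24142315]), 'orientation': array([-4.25660083e-01, -3.11253092e+00,  2.60990012e-03]), 'contact_force': array([-0.88364314,  0.74590302, -0.04494793]), 'moment': array([-0.00423701,  0.00475117,  0.00125036]), 'gripper_force': 0.0, 'grip_width': 0.08516203976649367}
```

View pics/top0.png

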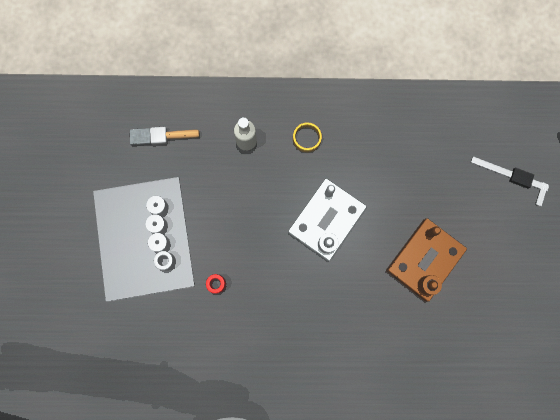

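View pics/side0.png

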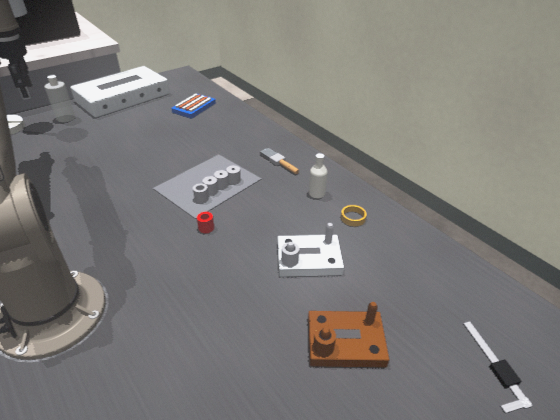

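The top view shows the mat around (145,238), with the hollow sleeve at (164,261), the row end nearest the robot. The plugs are at (155,205), (154,224) and (157,242). The white plate is around (328,220), with its bare pillar near (329,189). The side view agrees.

```bash
python3 - <<'E'
from h import *
from scipy.optimize import least_squares
d=np.load('top0.npz');W=d['W'];im=d['im'].astype(int)
def reg(u0,u1,v0,v1): return W[v0:v1,u0:u1].reshape(-1,3),im[v0:v1,u0:u1].reshape(-1,3)
P,c=reg(85,200,170,305)
mat=(P[:,2]<0.012)&(c.mean(1)>110)
print('matz',np.nanmedian(P[mat,2]))
rect=cv2.minAreaRect(P[mat,:2].astype(np.float32)*1000);print('mat',rect)
T=P[(P[:,2]>0.040)&(P[:,2]<0.056),:2]; print(len(T),'topz',np.median(P[(P[:,2]>0.040)&(P[:,2]<0.056),2]))
for u,v in((155,205),(154,224),(157,242),(164,261)): print(u,v,W[v,u].round(4),W[v,u-8].round(4))
# disc fit: points inside disc union; init via pixels
Z=W[...,2]
C0=np.array([W[v-0,u-0,:2] for u,v in((155,205),(154,224),(157,242))]+[W[261,155+1,:2]-[0,.015]])
C=C0.copy()
for it in range(20):
    D=np.linalg.norm(T[:,None]-C[None],axis=2);k=D.argmin(1)
    for i in range(4):
        q=T[(k==i)&(D[:,i]<.026)]; m=cv2.minEnclosingCircle((q*1000).astype(np.float32)); C[i]=np.array(m[0])/1000
print('circles',C.round(4),[np.linalg.norm(C[i+1]-C[i]).round(4) for i in range(3)])
# plate
P,c=reg(280,375,170,265)
pl=(abs(P[:,2]-.03)<.006)&(c.min(1)>120)
print('plate z',np.median(P[pl,2]),cv2.minAreaRect(P[pl,:2].astype(np.float32)*1000))
a=P[(P[:,2]>.08)]; print('pillars');
k=cv2.kmeans(a[:,:2].astype(np.float32),2,None,(3,50,1e-6),5,0)
for i in(0,1):
    q=a[k[1].ravel()==i];print(len(q),q.mean(0).round(4),q.max(0).round(4),q.min(0).round(4))
q=P[(P[:,2]>.066)&(P[:,2]<.08)];print('fixed sleeve',len(q),q.mean(0).round(4))
E
```

```text
matz 0.0022575747346913477
mat ((536.7255859375, 228.96710205078125), (330.1809387207031, 279.7583923339844), 2.1522345542907715)
1046 topz 0.046894050903911855
155 205 [0.605  0.1888 0.0455] [0.6046 0.2072 0.0469]
154 224 [0.5598 0.1887 0.0463] [0.5598 0.2077 0.0447]
157 242 [0.5177 0.1797 0.0462] [0.5171 0.197  0.0507]
164 261 [0.4767 0.1709 0.002 ] [0.4737 0.1797 0.0468]
circles [[0.606  0.1884]
 [0.5622 0.1874]
 [0.5178 0.1798]
 [0.4767 0.1641]] [np.float64(0.0438), np.float64(0.0451), np.float64(0.044)]
plate z 0.029551744371747235 ((579.9439086914062, -218.5317840576172), (119.84909057617188, 160.38604736328125), 55.16734313964844)
pillars
59 [ 0.5178 -0.216   0.0862] [ 0.5289 -0.2072  0.0947] [ 0.5083 -0.2304  0.0803]
52 [ 0.6401 -0.2205  0.0872] [ 0.6493 -0.2125  0.0928] [ 0.6308 -0.2294  0.0801]
fixed sleeve 243 [ 0.5246 -0.215   0.0734]
```

Emit:
{"api": "send_rows", "payload": {
  "deltas": [
    {"dx": 20, "dy": -34, "rz": -3},
    {"dx": 41, "dy": -68, "rz": -6},
    {"dx": 61, "dy": -102, "rz": -9},
    {"dx": 82, "dy": -136, "rz": -12},
    {"dx": 102, "dy": -170, "rz": -15}
  ],
  "jaw": 5
}}

```text
$.deltas[0]: bad value
```

Emit:
{"api": "send_rows", "payload": {
  "deltas": [
    {"dx": 20, "dy": -34, "rz": -3},
    {"dx": 41, "dy": -68, "rz": -6},
    {"dx": 61, "dy": -102, "rz": -9},
    {"dx": 82, "dy": -136, "rz": -12},
    {"dx": 102, "dy": -170, "rz": -15}
  ]
}}

```text
$.deltas[0]: bad value
```

Emit:
{"api": "send_rows", "payload": {
  "deltas": [
    {"dx": 20, "dy": -34, "dz": -20, "rz": -3},
    {"dx": 41, "dy": -68, "dz": -40, "rz": -6},
    {"dx": 61, "dy": -102, "dz": -60, "rz": -9},
    {"dx": 82, "dy": -136, "dz": -80, "rz": -12},
    {"dx": 117, "dy": -189, "dz": -100, "rz": -14.4}
  ]
}}

```text
$.deltas[0]: bad value
```

Emit:
{"api": "send_rows", "payload": {
  "deltas": [
    {"dx": 0},
    {"dx": 0},
    {"dx": 0}
  ]
}}

```text
$.deltas[0]: bad value
```

Emit:
{"api": "send_rows", "payload": {
  "deltas": [
    {"dx": 20, "dy": -34, "dz": 0, "rx": 0, "ry": 0, "rz": -3},
    {"dx": 41, "dy": -68, "dz": 0, "rx": 0, "ry": 0, "rz": -6},
    {"dx": 61, "dy": -102, "dz": 0, "rx": 0, "ry": 0, "rz": -9},
    {"dx": 82, "dy": -136, "dz": 0, "rx": 0, "ry": 0, "rz": -12},
    {"dx": 102, "dy": -170, "dz": 0, "rx": 0, "ry": 0, "rz": -15}
  ],
  "jaw": 5
}}

```text
clock: 0.52
tcp_pos: [0.2839, 0.4782, 0.2419]
orientation: [-0.832, -3.029, 0.001]
contact_force: [2.1, 1.1, 0.9]
grip_width: 0.0259
gripper_force: 0.0
```

Emit:
{"api": "send_rows", "payload": {
  "deltas": [
    {"dx": 20, "dy": -34, "dz": 0, "rx": 0, "ry": 0, "rz": -3},
    {"dx": 41, "dy": -68, "dz": 0, "rx": 0, "ry": 0, "rz": -6},
    {"dx": 61, "dy": -102, "dz": 0, "rx": 0, "ry": 0, "rz": -9},
    {"dx": 82, "dy": -136, "dz": 0, "rx": 0, "ry": 0, "rz": -12},
    {"dx": 102, "dy": -170, "dz": 0, "rx": 0, "ry": 0, "rz": -15}
  ]
}}

```text
clock: 0.93
tcp_pos: [0.3858, 0.3083, 0.2422]
orientation: [-1.22, -2.895, 0.0]
contact_force: [0.8, 1.2, -0.1]
grip_width: 0.0046
gripper_force: 0.0
```

Emit:
{"api": "send_rows", "payload": {
  "deltas": [
    {"dx": 20, "dy": -34, "dz": -15, "rx": 0, "ry": 0, "rz": -3},
    {"dx": 41, "dy": -68, "dz": -30, "rx": 0, "ry": 0, "rz": -6},
    {"dx": 61, "dy": -102, "dz": -50, "rx": 0, "ry": 0, "rz": -9},
    {"dx": 82, "dy": -136, "dz": -70, "rx": 0, "ry": 0, "rz": -12},
    {"dx": 102, "dy": -170, "dz": -85, "rx": 0, "ry": 0, "rz": -14.4}
  ]
}}

```text
clock: 1.35
tcp_pos: [0.4836, 0.1448, 0.159]
orientation: [-1.573, -2.719, 0.001]
contact_force: [0.6, 0.8, -0.2]
grip_width: 0.0052
gripper_force: 0.0
```

Emit:
{"api": "send_rows", "payload": {
  "deltas": [
    {"dx": 8, "dy": -10, "dz": -20, "rx": 0, "ry": 0, "rz": 0},
    {"dx": 15, "dy": -19, "dz": -40, "rx": 0, "ry": 0, "rz": 0},
    {"dx": 15, "dy": -19, "dz": -40, "rx": 0, "ry": 0, "rz": 0},
    {"dx": 15, "dy": -19, "dz": -40, "rx": 0, "ry": 0, "rz": 0}
  ]
}}

```text
clock: 1.68
tcp_pos: [0.4978, 0.1266, 0.1193]
orientation: [-1.571, -2.719, 0.004]
contact_force: [-0.1, 0.2, 0.5]
grip_width: 0.005
gripper_force: 0.0
```

Emit:
{"api": "send_rows", "payload": {
  "deltas": [
    {"dx": 2, "dy": -3, "dz": -25, "rx": 0, "ry": 0, "rz": 0},
    {"dx": 4, "dy": -6, "dz": -50, "rx": 0, "ry": 0, "rz": 0},
    {"dx": 4, "dy": -6, "dz": -75, "rx": 0, "ry": 0, "rz": 0},
    {"dx": 4, "dy": -6, "dz": -97, "rx": 0, "ry": 0, "rz": 0},
    {"dx": 4, "dy": -6, "dz": -97, "rx": 0, "ry": 0, "rz": 0}
  ]
}}

```text
clock: 2.1
tcp_pos: [0.5003, 0.1225, 0.0211]
orientation: [-1.565, -2.72, 0.004]
contact_force: [-0.3, -0.1, 0.5]
grip_width: 0.005
gripper_force: 0.0
```

```bash
python3 - <<'E'
from h import *
o=r.get_obs();print(o['tcp_pos'],R.from_rotvec(o['orientation']).as_matrix().round(3))
f=grab('top');W=cloud(f)
cv2.imwrite('pics/a.png',cv2.resize(f['frame'][180:310,90:230],None,fx=4,fy=4))
E
```

```text
[0.50033392 0.12249674 0.02107318] [[-0.502  0.865 -0.004]
 [ 0.865  0.502 -0.001]
 [ 0.002 -0.004 -1.   ]]
```

View pics/a.png

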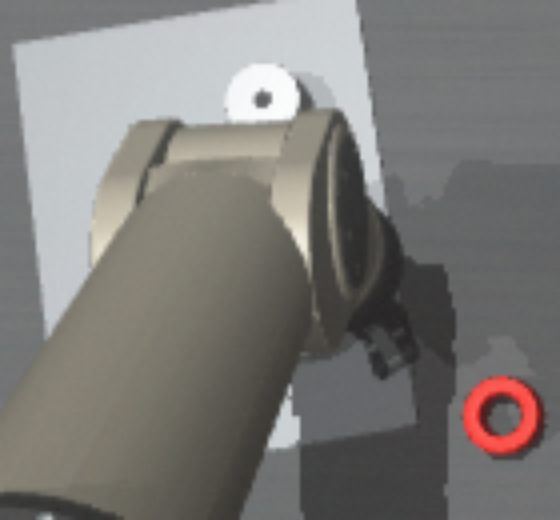

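The arm hides the sleeve, but the numbers line up with a lateral error under 1 mm. I'll push along 120°.

Emit:
{"api": "send_rows", "payload": {
  "deltas": [
    {"dx": -2.5, "dy": 4.3, "dz": 0, "rx": 0, "ry": 0, "rz": 0},
    {"dx": -5, "dy": 8.7, "dz": 0, "rx": 0, "ry": 0, "rz": 0},
    {"dx": -7.5, "dy": 13, "dz": 0, "rx": 0, "ry": 0, "rz": 0},
    {"dx": -10, "dy": 17.3, "dz": 0, "rx": 0, "ry": 0, "rz": 0},
    {"dx": -12.5, "dy": 21.7, "dz": 0, "rx": 0, "ry": 0, "rz": 0}
  ]
}}

```text
clock: 2.57
tcp_pos: [0.4915, 0.1432, 0.0245]
orientation: [1.569, 2.718, 0.003]
contact_force: [2.2, -3.5, 2.7]
grip_width: 0.0051
gripper_force: 2.3
```

Emit:
{"api": "send_rows", "payload": {
  "deltas": [
    {"dx": -2.5, "dy": 4.3, "dz": 0, "rx": 0, "ry": 0, "rz": 0},
    {"dx": -5, "dy": 8.7, "dz": 0, "rx": 0, "ry": 0, "rz": 0},
    {"dx": -7.5, "dy": 13, "dz": 0, "rx": 0, "ry": 0, "rz": 0},
    {"dx": -10, "dy": 17.3, "dz": 0, "rx": 0, "ry": 0, "rz": 0},
    {"dx": -12.5, "dy": 21.7, "dz": 0, "rx": 0, "ry": 0, "rz": 0}
  ]
}}

```text
clock: 2.98
tcp_pos: [0.4773, 0.165, 0.0231]
orientation: [1.57, 2.721, -0.0]
contact_force: [2.2, -3.4, 3.3]
grip_width: 0.005
gripper_force: 2.2
```

```bash
python3 - <<'E'
from h import *
f=grab('side')
cv2.imwrite('pics/b.png',cv2.resize(f['frame'][120:250,120:290],None,fx=4,fy=4))
E
```

```text
(no output)
```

View pics/b.png

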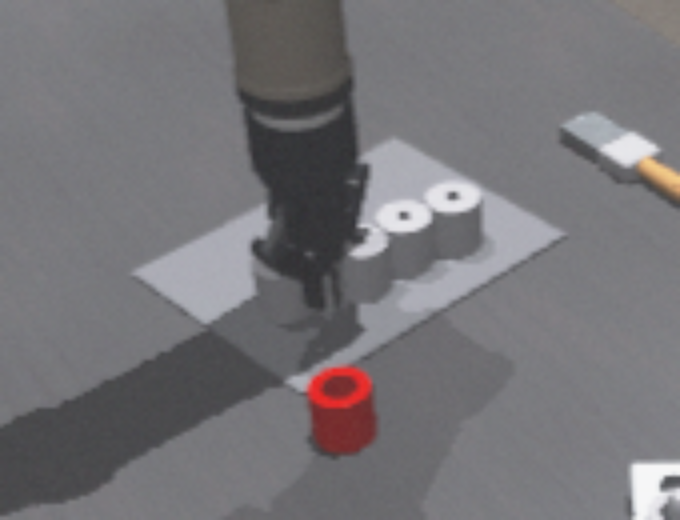

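In the crop, the sleeve at (285,290) slides out ahead of the fingers. The plugs at (365,265), (405,240) and (455,215) look undisturbed.

Emit:
{"api": "send_rows", "payload": {
  "deltas": [
    {"dx": -2.5, "dy": 4.3, "dz": 0, "rx": 0, "ry": 0, "rz": 0},
    {"dx": -5, "dy": 8.7, "dz": 0, "rx": 0, "ry": 0, "rz": 0},
    {"dx": -7.5, "dy": 13, "dz": 0, "rx": 0, "ry": 0, "rz": 0},
    {"dx": -10, "dy": 17.3, "dz": 0, "rx": 0, "ry": 0, "rz": 0},
    {"dx": -12.5, "dy": 21.7, "dz": 0, "rx": 0, "ry": 0, "rz": 0}
  ]
}}

```text
clock: 3.45
tcp_pos: [0.4645, 0.187, 0.023]
orientation: [-1.57, -2.721, 0.001]
contact_force: [1.7, -1.2, 1.2]
grip_width: 0.0049
gripper_force: 1.3
```

Emit:
{"api": "send_rows", "payload": {
  "deltas": [
    {"dx": -2.5, "dy": 4.3, "dz": 0, "rx": 0, "ry": 0, "rz": 0},
    {"dx": -4, "dy": 7, "dz": 0, "rx": 0, "ry": 0, "rz": 0},
    {"dx": -5, "dy": 8.7, "dz": 0, "rx": 0, "ry": 0, "rz": 0},
    {"dx": -5, "dy": 8.7, "dz": 0, "rx": 0, "ry": 0, "rz": 0}
  ]
}}

```text
clock: 3.78
tcp_pos: [0.4594, 0.1959, 0.023]
orientation: [-1.568, -2.721, 0.0]
contact_force: [-0.2, 0.5, -0.2]
grip_width: 0.0042
gripper_force: 0.0
```

Emit:
{"api": "send_rows", "payload": {
  "deltas": [
    {"dx": 3, "dy": -5.2, "dz": 0, "rx": 0, "ry": 0, "rz": 0},
    {"dx": 4, "dy": -7, "dz": 30, "rx": 0, "ry": 0, "rz": 0},
    {"dx": 4, "dy": -7, "dz": 60, "rx": 0, "ry": 0, "rz": 0},
    {"dx": 20, "dy": -45, "dz": 90, "rx": 0, "ry": 0, "rz": 0},
    {"dx": 30, "dy": -80, "dz": 100, "rx": 0, "ry": 0, "rz": 0}
  ]
}}

```text
clock: 4.2
tcp_pos: [0.4903, 0.122, 0.1241]
orientation: [1.561, 2.725, 0.007]
contact_force: [2.2, 0.0, -0.2]
grip_width: 0.0047
gripper_force: 0.0
```

Emit:
{"api": "send_rows", "payload": {
  "deltas": [
    {"dx": 10, "dy": -40, "dz": 0, "rx": 0, "ry": 0, "rz": 0},
    {"dx": 15, "dy": -80, "dz": 0, "rx": 0, "ry": 0, "rz": 0},
    {"dx": 20, "dy": -120, "dz": 0, "rx": 0, "ry": 0, "rz": 0},
    {"dx": 20, "dy": -160, "dz": 0, "rx": 0, "ry": 0, "rz": 0},
    {"dx": 20, "dy": -160, "dz": 0, "rx": 0, "ry": 0, "rz": 0}
  ],
  "jaw": 85
}}

```text
clock: 4.62
tcp_pos: [0.5081, -0.0504, 0.1222]
orientation: [1.585, 2.709, -0.004]
contact_force: [0.4, -0.5, 0.8]
grip_width: 0.0656
gripper_force: 0.0
```

```bash
python3 - <<'E'
from h import *
f=grab('top');W=cloud(f)
cv2.imwrite('pics/c.png',cv2.resize(f['frame'][170:310,80:240],None,fx=4,fy=4))
np.savez('c.npz',W=W,im=f['frame'])
E
```

```text
(no output)
```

View pics/c.png

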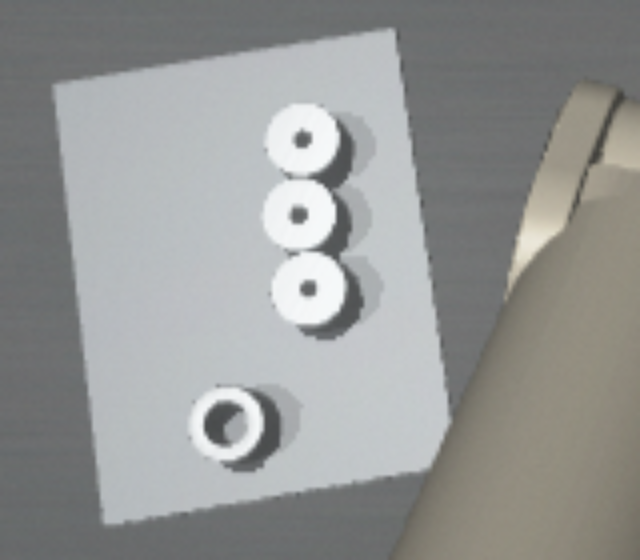

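The sleeve at (227,424) in the crop stands upright and well clear. The plugs are still in place. Next I'll measure it precisely.

```bash
cat >> h.py <<'E'
def circ(f,u,v,zt,rad=22):
    # centre of bright ring top near pixel: bright pixels, intersect rays with z=zt
    h,w=420,560; fl=h/2/np.tan(np.radians(f['vertical_fov'])/2)
    M=R.from_rotvec(np.array(f['orientation'])).as_matrix()
    k=14; sub=f['frame'][v-k:v+k+1,u-k:u+k+1]; big=cv2.resize(sub,None,fx=8,fy=8,interpolation=cv2.INTER_CUBIC).min(2)
    t,b=cv2.threshold(big,220,255,cv2.THRESH_BINARY)
    cs,_=cv2.findContours(b,cv2.RETR_EXTERNAL,cv2.CHAIN_APPROX_NONE)
    c=min((c for c in cs if cv2.contourArea(c)>1500),key=lambda c:np.linalg.norm(c.mean(0)-(k+.5)*8))
    (x,y),rr=cv2.minEnclosingCircle(c); m=cv2.moments(cv2.convexHull(c)); x,y=m['m10']/m['m00'],m['m01']/m['m00']
    px,py=(x+.5)/8-.5+u-k,(y+.5)/8-.5+v-k
    d=M@[(px-f['cx'])/fl,(py-f['cy'])/fl,1]; o=np.array(f['xyz'])
    return (o+d*(zt-o[2])/d[2]).round(4),round(rr/8,2),cv2.contourArea(c)
E
python3 - <<'E'
from h import *
f=grab('top');W=cloud(f)
print('sleeve',circ(f,137,276,.047))
for u,v in((155,205),(154,224),(157,242)):print(circ(f,u,v,.047))
a=dict(f);a['frame']=np.load('top0.npz')['im'];print('before');
for u,v in((155,205),(154,224),(157,242)):print(circ(a,u,v,.047))
P=W[260:292,122:152].reshape(-1,3);q=P[(P[:,2]>.04)&(P[:,2]<.056)]
print('depth',len(q),np.array(cv2.minEnclosingCircle((q[:,:2]*1000).astype(np.float32))[0]),q.mean(0))
E
```

```text
sleeve (array([0.4403, 0.2236, 0.047 ]), 9.21, 15573.5)
(array([0.6065, 0.1884, 0.047 ]), 9.17, 15277.5)
(array([0.5619, 0.1882, 0.047 ]), 9.19, 15345.0)
(array([0.5183, 0.1806, 0.047 ]), 9.35, 15859.0)
before
(array([0.6065, 0.1884, 0.047 ]), 9.18, 15308.5)
(array([0.5619, 0.1882, 0.047 ]), 9.21, 15374.5)
(array([0.5184, 0.1806, 0.047 ]), 9.35, 15860.0)
depth 212 [440.52166748 223.51745605] [0.44056127 0.22279137 0.04629764]
```

Emit:
{"api": "send_rows", "payload": {
  "deltas": [
    {"dx": -10, "dy": 38, "dz": 0, "rx": 0, "ry": 0, "rz": 0},
    {"dx": -20, "dy": 76, "dz": 0, "rx": 0, "ry": 0, "rz": 0},
    {"dx": -30, "dy": 114, "dz": 0, "rx": 0, "ry": 0, "rz": 0},
    {"dx": -40, "dy": 152, "dz": 0, "rx": 0, "ry": 0, "rz": 0},
    {"dx": -50, "dy": 190, "dz": 0, "rx": 0, "ry": 0, "rz": 0}
  ]
}}

```text
clock: 5.13
tcp_pos: [0.4573, 0.1528, 0.1215]
orientation: [-1.567, -2.722, -0.001]
contact_force: [0.4, -0.3, 0.6]
grip_width: 0.0849
gripper_force: 0.0
```

Emit:
{"api": "send_rows", "payload": {
  "deltas": [
    {"dx": -9, "dy": 36, "dz": 0, "rx": 0, "ry": 0, "rz": 0},
    {"dx": -18, "dy": 72, "dz": 0, "rx": 0, "ry": 0, "rz": 0},
    {"dx": -18, "dy": 84, "dz": 0, "rx": 0, "ry": 0, "rz": 0},
    {"dx": -18, "dy": 84, "dz": 0, "rx": 0, "ry": 0, "rz": 0},
    {"dx": -18, "dy": 84, "dz": 0, "rx": 0, "ry": 0, "rz": 0}
  ]
}}

```text
clock: 5.55
tcp_pos: [0.4399, 0.2349, 0.1213]
orientation: [-1.565, -2.724, 0.001]
contact_force: [-0.2, 0.4, 0.0]
grip_width: 0.0854
gripper_force: 0.0
```

Emit:
{"api": "send_rows", "payload": {
  "deltas": [
    {"dx": 0, "dy": 0, "dz": 0, "rx": 0, "ry": 0, "rz": 0},
    {"dx": 0, "dy": 0, "dz": 0, "rx": 0, "ry": 0, "rz": 0},
    {"dx": 0, "dy": 0, "dz": 0, "rx": 0, "ry": 0, "rz": 0}
  ]
}}

```text
clock: 5.8
tcp_pos: [0.441, 0.2321, 0.1215]
orientation: [1.573, 2.719, -0.001]
contact_force: [-0.1, -0.5, 0.0]
grip_width: 0.0851
gripper_force: 0.0
```

Emit:
{"api": "send_rows", "payload": {
  "deltas": [
    {"dx": 0, "dy": -9, "dz": -10, "rx": 0, "ry": 0, "rz": 0},
    {"dx": 0, "dy": -9, "dz": -35, "rx": 0, "ry": 0, "rz": 0},
    {"dx": 0, "dy": -9, "dz": -60, "rx": 0, "ry": 0, "rz": 0},
    {"dx": 0, "dy": -9, "dz": -85, "rx": 0, "ry": 0, "rz": 0},
    {"dx": 0, "dy": -9, "dz": -100, "rx": 0, "ry": 0, "rz": 0}
  ]
}}

```text
clock: 6.22
tcp_pos: [0.4402, 0.223, 0.0196]
orientation: [-1.572, -2.719, 0.003]
contact_force: [-0.1, -0.4, 0.2]
grip_width: 0.0855
gripper_force: 0.0
```

Emit:
{"api": "send_rows", "payload": {
  "deltas": [
    {"dx": 0, "dy": 0, "dz": 0, "rx": 0, "ry": 0, "rz": 0},
    {"dx": 0, "dy": 0, "dz": 0, "rx": 0, "ry": 0, "rz": 0}
  ]
}}

```text
clock: 6.38
tcp_pos: [0.4407, 0.2234, 0.0212]
orientation: [-1.572, -2.719, 0.003]
contact_force: [0.4, -0.1, 0.4]
grip_width: 0.0851
gripper_force: 0.0
```

Emit:
{"api": "send_rows", "payload": {
  "deltas": [
    {"dx": 0, "dy": 0, "dz": 0, "rx": 0, "ry": 0, "rz": 0},
    {"dx": 0, "dy": 0, "dz": 0, "rx": 0, "ry": 0, "rz": 0},
    {"dx": 0, "dy": 0, "dz": 0, "rx": 0, "ry": 0, "rz": 0},
    {"dx": 0, "dy": 0, "dz": 0, "rx": 0, "ry": 0, "rz": 0},
    {"dx": 0, "dy": 0, "dz": 0, "rx": 0, "ry": 0, "rz": 0}
  ],
  "jaw": 35,
  "newtons": 45
}}

```text
clock: 6.8
tcp_pos: [0.4408, 0.2246, 0.0227]
orientation: [-1.57, -2.721, -0.001]
contact_force: [-3.3, -1.7, 9.7]
grip_width: 0.0436
gripper_force: 44.3
```

Emit:
{"api": "send_rows", "payload": {
  "deltas": [
    {"dx": 0, "dy": 0, "dz": 0, "rx": 0, "ry": 0, "rz": 0},
    {"dx": 0, "dy": 0, "dz": 0, "rx": 0, "ry": 0, "rz": 0}
  ]
}}

```text
clock: 6.97
tcp_pos: [0.4408, 0.2246, 0.0227]
orientation: [-1.57, -2.721, -0.001]
contact_force: [-3.4, -1.0, 9.3]
grip_width: 0.0435
gripper_force: 44.3
```

Emit:
{"api": "send_rows", "payload": {
  "deltas": [
    {"dx": 0, "dy": 0, "dz": 10, "rx": 0, "ry": 0, "rz": 0},
    {"dx": 0, "dy": 0, "dz": 35, "rx": 0, "ry": 0, "rz": 0},
    {"dx": 0, "dy": 0, "dz": 65, "rx": 0, "ry": 0, "rz": 0},
    {"dx": 0, "dy": 0, "dz": 95, "rx": 0, "ry": 0, "rz": 0},
    {"dx": 0, "dy": 0, "dz": 125, "rx": 0, "ry": 0, "rz": 0}
  ]
}}

```text
clock: 7.38
tcp_pos: [0.4402, 0.2241, 0.1482]
orientation: [-1.57, -2.721, 0.001]
contact_force: [0.3, 2.9, -3.7]
grip_width: 0.043
gripper_force: 46.9
```

Emit:
{"api": "send_rows", "payload": {
  "deltas": [
    {"dx": 10, "dy": -20, "dz": 0, "rx": 0, "ry": 0, "rz": 0},
    {"dx": 23, "dy": -50, "dz": 0, "rx": 0, "ry": 0, "rz": 0},
    {"dx": 37, "dy": -80, "dz": 0, "rx": 0, "ry": 0, "rz": 0},
    {"dx": 51, "dy": -110, "dz": 0, "rx": 0, "ry": 0, "rz": 0},
    {"dx": 64, "dy": -140, "dz": 0, "rx": 0, "ry": 0, "rz": 0}
  ]
}}

```text
clock: 7.8
tcp_pos: [0.5049, 0.0833, 0.1472]
orientation: [1.569, 2.721, 0.001]
contact_force: [0.3, 0.6, -3.9]
grip_width: 0.0435
gripper_force: 47.0
```

Emit:
{"api": "send_rows", "payload": {
  "deltas": [
    {"dx": 15, "dy": -32, "dz": 0, "rx": 0, "ry": 0, "rz": 0},
    {"dx": 30, "dy": -64, "dz": 0, "rx": 0, "ry": 0, "rz": 0},
    {"dx": 45, "dy": -96, "dz": 0, "rx": 0, "ry": 0, "rz": 0},
    {"dx": 60, "dy": -128, "dz": 0, "rx": 0, "ry": 0, "rz": 0},
    {"dx": 75, "dy": -160, "dz": 0, "rx": 0, "ry": 0, "rz": 0}
  ]
}}

```text
clock: 8.22
tcp_pos: [0.5797, -0.0769, 0.147]
orientation: [-1.57, -2.721, -0.0]
contact_force: [0.9, 0.6, -3.6]
grip_width: 0.0433
gripper_force: 47.0
```

Emit:
{"api": "send_rows", "payload": {
  "deltas": [
    {"dx": 13, "dy": -30, "dz": 0, "rx": 0, "ry": 0, "rz": 0},
    {"dx": 26, "dy": -60, "dz": 0, "rx": 0, "ry": 0, "rz": 0},
    {"dx": 40, "dy": -90, "dz": 0, "rx": 0, "ry": 0, "rz": 0},
    {"dx": 51, "dy": -115, "dz": 0, "rx": 0, "ry": 0, "rz": 0},
    {"dx": 61, "dy": -135, "dz": 0, "rx": 0, "ry": 0, "rz": 0}
  ]
}}

```text
clock: 8.63
tcp_pos: [0.6405, -0.2133, 0.147]
orientation: [1.573, 2.719, -0.002]
contact_force: [-1.0, -0.4, -3.4]
grip_width: 0.0435
gripper_force: 47.0
```

Emit:
{"api": "send_rows", "payload": {
  "deltas": [
    {"dx": 0, "dy": 0, "dz": 0, "rx": 0, "ry": 0, "rz": 0},
    {"dx": 0, "dy": 0, "dz": 0, "rx": 0, "ry": 0, "rz": 0},
    {"dx": 0, "dy": 0, "dz": 0, "rx": 0, "ry": 0, "rz": 0}
  ]
}}

```text
clock: 8.88
tcp_pos: [0.6402, -0.2094, 0.1463]
orientation: [-1.569, -2.72, -0.001]
contact_force: [-0.2, 0.9, -3.7]
grip_width: 0.0432
gripper_force: 47.0
```

```bash
python3 - <<'E'
from h import *
for n in('side','top'):
    f=grab(n); np.savez('d_%s.npz'%n,W=cloud(f),**{k:np.array(v) for k,v in f.items()})
    c=f['frame'][150:290,240:400] if n=='side' else f['frame'][150:280,260:400]
    cv2.imwrite(f'pics/d_{n}.png',cv2.resize(c,None,fx=4,fy=4))
d=np.load('top0.npz');W=d['W'][170:265,280:375].reshape(-1,3);
for z0 in(.083,.086,.088):
    q=W[(W[:,2]>z0)&(W[:,0]>.6)];print(z0,len(q),q.mean(0).round(4))
s=np.load('side0.npz')['W'][215:260,310:350].reshape(-1,3)
for z0,z1 in((.04,.055),(.055,.08),(.086,.1)):
    q=s[(s[:,2]>z0)&(s[:,2]<z1)&(np.hypot(s[:,0]-.641,s[:,1]+.221)<.03)];print(z0,len(q),q.mean(0).round(4),q.min(0).round(4),q.max(0).round(4))
print(r.get_obs()['tcp_pos'])
E
```

```text
0.083 45 [ 0.6402 -0.2201  0.088 ]
0.086 34 [ 0.6405 -0.2204  0.0891]
0.088 24 [ 0.6406 -0.2208  0.09  ]
0.04 35 [ 0.638  -0.2289  0.0469] [ 0.6316 -0.2344  0.0402] [ 0.6478 -0.2159  0.0545]
0.055 54 [ 0.6377 -0.2295  0.0679] [ 0.632  -0.2356  0.0565] [ 0.6481 -0.2197  0.0796]
0.086 27 [ 0.6399 -0.2274  0.0895] [ 0.6335 -0.2339  0.0861] [ 0.6476 -0.2204  0.092 ]
[ 0.64043482 -0.20855299  0.14640548]
```

View pics/d_side.png

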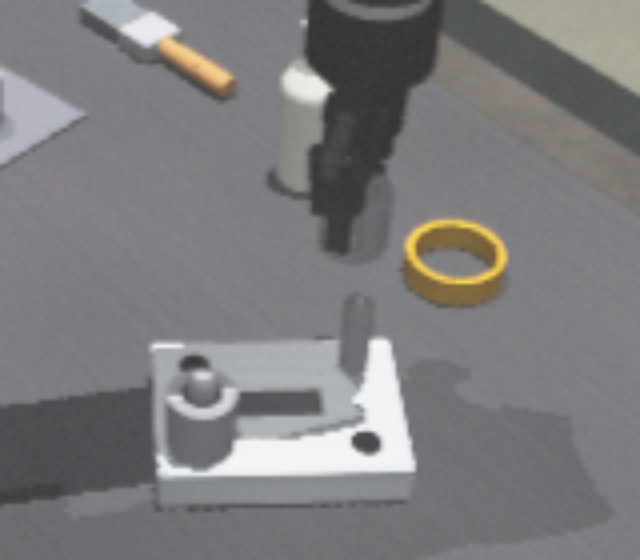

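The side crop shows the sleeve held at (370,215), over and behind the bare pillar tip at (358,300). I'll compare the two within the same camera to cancel the calibration bias.

```bash
cat > fit.py <<'E'
from h import *
from scipy.optimize import least_squares
def cyl(P,c0,rad): # P Nx2
    s=least_squares(lambda c:np.linalg.norm(P-c,axis=1)-rad,c0,loss='soft_l1',f_scale=.0015)
    return s.x.round(4),len(P),np.abs(s.fun).mean().round(5)
def near(W,im,c,rmax,z0,z1,lo):
    q=(np.hypot(W[...,0]-c[0],W[...,1]-c[1])<rmax)&(W[...,2]>z0)&(W[...,2]<z1)&(im.mean(-1)>lo)
    return W[q]
E
python3 - <<'E'
from fit import *
a=np.load('side0.npz')
for z0,z1 in((.04,.06),(.06,.08),(.04,.08)):
    print('pillar',cyl(near(a['W'],a['im'],(.642,-.222),.02,z0,z1,0)[:,:2],(.642,-.222),.010))
d=np.load('d_side.npz');W=d['W'];im=d['frame']
c=(.641,-.209)
for lo in(60,80):
  for z0,z1 in((.128,.165),(.135,.155)):
    q=near(W,im,c,.03,z0,z1,lo);print('sleeve',lo,cyl(q[:,:2],c,.022),q.mean(0).round(3))
q=near(W,im,c,.03,.11,.19,70);print('z',q[:,2].min(),q[:,2].max())
d=np.load('d_top.npz');W=d['W'];im=d['frame']
a=np.load('top0.npz')
print('top pillar side pts',cyl(near(a['W'],a['im'],(.641,-.221),.02,.04,.08,0)[:,:2],(.641,-.221),.010))
q=near(W,im,c,.03,.11,.165,70);print('top sleeve',len(q),q.mean(0) if len(q) else 0)
E
```

```text
pillar (array([ 0.6431, -0.2236]), 43, np.float64(0.00079))
pillar (array([ 0.6437, -0.2237]), 46, np.float64(0.00102))
pillar (array([ 0.6434, -0.2236]), 89, np.float64(0.00091))
sleeve 60 (array([ 0.6395, -0.2118]), 129, np.float64(0.00222)) [ 0.635 -0.228  0.147]
sleeve 60 (array([ 0.6398, -0.2122]), 74, np.float64(0.00217)) [ 0.634 -0.228  0.144]
sleeve 80 (array([ 0.64  , -0.2118]), 127, np.float64(0.00217)) [ 0.636 -0.228  0.147]
sleeve 80 (array([ 0.6406, -0.2121]), 72, np.float64(0.00207)) [ 0.635 -0.228  0.144]
z 0.12706211406357726 0.1852012019437369
top pillar side pts (array([ 0.6418, -0.2214]), 34, np.float64(0.00043))
top sleeve 0 0
```

View pics/d_top.png

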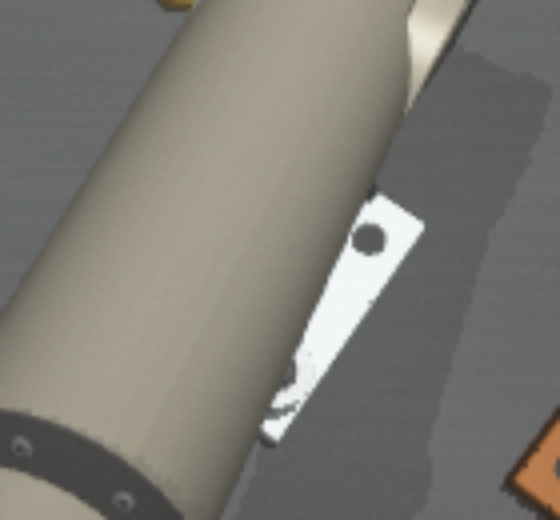

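Emit:
{"api": "send_rows", "payload": {
  "deltas": [
    {"dx": 1, "dy": -6, "dz": -6, "rx": 0, "ry": 0, "rz": 0},
    {"dx": 2, "dy": -11.5, "dz": -12, "rx": 0, "ry": 0, "rz": 0},
    {"dx": 2, "dy": -11.5, "dz": -20, "rx": 0, "ry": 0, "rz": 0},
    {"dx": 2, "dy": -11.5, "dz": -20, "rx": 0, "ry": 0, "rz": 0},
    {"dx": 2, "dy": -11.5, "dz": -20, "rx": 0, "ry": 0, "rz": 0}
  ]
}}

```text
clock: 9.4
tcp_pos: [0.642, -0.2217, 0.1253]
orientation: [-1.569, -2.719, 0.001]
contact_force: [-0.4, 0.2, -3.5]
grip_width: 0.0434
gripper_force: 46.9
```

```bash
python3 - <<'E'
from fit import *
fs=[grab('side') for _ in range(4)]
o=[]
for i in range(4): grab('side'); o.append(r.get_obs()['tcp_pos'])
t=np.mean(o,0);print('tcp',t,np.std(o,0))
c=t[:2]
for z0,z1 in((-.024,-.011),(-.022,0),(-.022,.015)):
    q=np.vstack([near(cloud(f),f['frame'],c,.03,t[2]+z0,t[2]+z1,75) for f in fs])
    print('sleeve',cyl(q[:,:2],c,.022))
a=np.vstack([near(cloud(f),f['frame'],(.642,-.222),.02,.04,.08,0) for f in fs]);print('pillar',cyl(a[:,:2],(.642,-.222),.010))
f=fs[0]; cv2.imwrite('pics/e.png',cv2.resize(f['frame'][170:250,290:370],None,fx=6,fy=6))
for n in('side0','top0'):
    s=np.load(n+'.npz')
    for p in((.6065,.1884),(.5619,.1882),(.4767,.1645)):
        q=near(s['W'],s['im'],p,.027,.01,.04,0)[:,:2]; print(n,cyl(q,p,.022))
E
```

```text
tcp [ 0.64296561 -0.2218767   0.12680992] [3.87875614e-05 2.25084578e-05 2.49059175e-05]
sleeve (array([ 0.6458, -0.2238]), 116, np.float64(0.00096))
sleeve (array([ 0.6444, -0.224 ]), 258, np.float64(0.00185))
sleeve (array([ 0.6414, -0.2243]), 481, np.float64(0.00231))
pillar (array([ 0.6432, -0.2242]), 342, np.float64(0.00095))
side0 (array([0.6088, 0.1857]), 92, np.float64(0.00136))
side0 (array([0.5636, 0.1854]), 81, np.float64(0.00128))
side0 (array([0.4789, 0.1619]), 130, np.float64(0.00252))
top0 (array([0.6069, 0.1888]), 52, np.float64(0.00051))
top0 (array([0.5629, 0.188 ]), 52, np.float64(0.0007))
top0 (array([0.4818, 0.1577]), 89, np.float64(0.00439))
```

View pics/e.png

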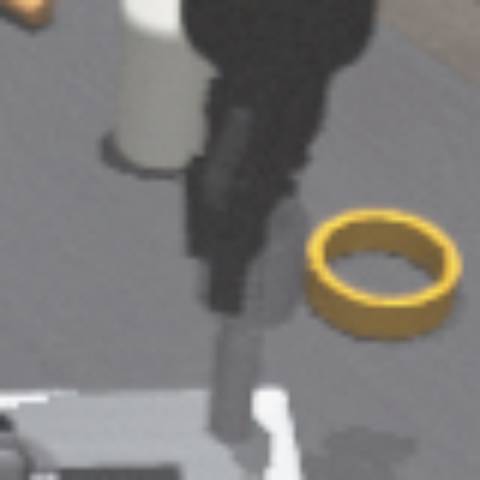

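The tip of the pillar at (240,320) meets the sleeve underside. The sleeve's right edge at (303,280) looks a little too far right, so I'll measure the lateral offset from silhouettes.

```bash
python3 - <<'E'
from fit import *
f=grab('side');W=cloud(f);im=f['frame'];np.savez('e_side.npz',W=W,im=im)
M=R.from_rotvec(np.array(f['orientation'])).as_matrix()
print('camera axes',M.round(3).tolist())
fl=210/np.tan(np.radians(f['vertical_fov'])/2)
def proj(p):
    q=(np.asarray(p)-np.array(f['xyz']))@M; return q[...,:2]/q[...,2:]*fl+[f['cx'],f['cy']]
# right silhouette: model cylinder edge px vs observed rows
def sil(c,rad,z):
    t=np.linspace(0,2*np.pi,181); p=proj(np.c_[c[0]+rad*np.cos(t),c[1]+rad*np.sin(t),np.full(181,z)])
    return p[p[:,0].argmin()],p[p[:,0].argmax()]
for nm,c,rad,zs in(('pillar',(.6433,-.224),.010,(.045,.055,.065,.075)),('sleeve',(.645,-.2247),.022,(.112,.12,.13,.14,.145))):
    for z in zs:
        L,Rr=sil(c,rad,z); v=int(round(Rr[1])); us=np.arange(300,352)
        row=im[v,:].mean(-1); D=W[v]
        m=(np.hypot(D[:,0]-c[0],D[:,1]-c[1])<rad+.012)&(D[:,2]>.034)
        u=np.flatnonzero(m); print(nm,z,'model L,R',L.round(1),Rr.round(1),'depth edges',u.min()-.5 if len(u) else 0,u.max()+.5 if len(u) else 0, row[int(Rr[0])-3:int(Rr[0])+6].round().astype(int))
print('px per mm',(proj((.6433,-.224,.1)+M[:,0]*.001)-proj((.6433,-.224,.1))))
E
```

```text
camera axes [[0.793, -0.379, 0.476], [-0.608, -0.515, 0.604], [0.016, -0.769, -0.639]]
pillar 0.045 model L,R [324.7 236.7] [332.4 237.2] depth edges 324.5 332.5 [113 115 112 224 247 247 247 246 222]
pillar 0.055 model L,R [325.  233.9] [332.7 234.4] depth edges 325.5 332.5 [117 110 112 130 165 181 180 163 137]
pillar 0.065 model L,R [325.3 231.1] [333.1 231.6] depth edges 325.5 332.5 [113 113 110 119 131 127 130 131 129]
pillar 0.075 model L,R [325.6 228.2] [333.4 228.7] depth edges 325.5 333.5 [113 114 112 120 129 130 130 129 132]
sleeve 0.112 model L,R [322.6 216.8] [340.2 218.2] depth edges 322.5 340.5 [106 102 100  91  87  92  92  92 113]
sleeve 0.12 model L,R [322.9 214.4] [340.6 215.7] depth edges 323.5 340.5 [107 105 101  98  89  92 142 179 182]
sleeve 0.13 model L,R [323.2 211.3] [341.  212.7] depth edges 323.5 341.5 [105 107 103  99 112 166 171  96  98]
sleeve 0.14 model L,R [323.5 208.2] [341.4 209.6] depth edges 334.5 341.5 [108 104 100 151 185 169 107  94  95]
sleeve 0.145 model L,R [323.6 206.7] [341.6 208. ] depth edges 332.5 341.5 [105 105 103 112 148 184 181 140  94]
px per mm [0.39626483 0.        ]
```

Emit:
{"api": "send_rows", "payload": {
  "deltas": [
    {"dx": -1.4, "dy": 1.3, "dz": 0, "rx": 0, "ry": 0, "rz": 0},
    {"dx": -1.4, "dy": 1.3, "dz": -6, "rx": 0, "ry": 0, "rz": 0},
    {"dx": -1.4, "dy": 1.3, "dz": -12, "rx": 0, "ry": 0, "rz": 0},
    {"dx": -1.4, "dy": 1.3, "dz": -18, "rx": 0, "ry": 0, "rz": 0},
    {"dx": -1.4, "dy": 1.3, "dz": -24, "rx": 0, "ry": 0, "rz": 0}
  ]
}}

```text
clock: 10.27
tcp_pos: [0.6411, -0.2205, 0.1015]
orientation: [-1.57, -2.72, 0.0]
contact_force: [0.1, -1.0, -3.3]
grip_width: 0.0433
gripper_force: 47.0
```

Emit:
{"api": "send_rows", "payload": {
  "deltas": [
    {"dx": 0, "dy": 0, "dz": -4, "rx": 0, "ry": 0, "rz": 0},
    {"dx": 0, "dy": 0, "dz": -8, "rx": 0, "ry": 0, "rz": 0},
    {"dx": 0, "dy": 0, "dz": -12, "rx": 0, "ry": 0, "rz": 0},
    {"dx": 0, "dy": 0, "dz": -16, "rx": 0, "ry": 0, "rz": 0}
  ]
}}

```text
clock: 10.6
tcp_pos: [0.6414, -0.2208, 0.0861]
orientation: [1.57, 2.721, -0.0]
contact_force: [0.2, 0.6, -4.4]
grip_width: 0.0438
gripper_force: 47.0
```

Emit:
{"api": "send_rows", "payload": {
  "deltas": [
    {"dx": 0, "dy": 0, "dz": -6, "rx": 0, "ry": 0, "rz": 0},
    {"dx": 0, "dy": 0, "dz": -12, "rx": 0, "ry": 0, "rz": 0},
    {"dx": 0, "dy": 0, "dz": -18, "rx": 0, "ry": 0, "rz": 0},
    {"dx": 0, "dy": 0, "dz": -24, "rx": 0, "ry": 0, "rz": 0},
    {"dx": 0, "dy": 0, "dz": -30, "rx": 0, "ry": 0, "rz": 0}
  ]
}}

```text
clock: 11.02
tcp_pos: [0.6413, -0.2206, 0.0558]
orientation: [-1.57, -2.721, -0.0]
contact_force: [0.4, -0.3, -3.9]
grip_width: 0.0435
gripper_force: 47.0
```

Emit:
{"api": "send_rows", "payload": {
  "deltas": [
    {"dx": 0, "dy": 0, "dz": -1, "rx": 0, "ry": 0, "rz": 0},
    {"dx": 0, "dy": 0, "dz": -2, "rx": 0, "ry": 0, "rz": 0},
    {"dx": 0, "dy": 0, "dz": -3, "rx": 0, "ry": 0, "rz": 0},
    {"dx": 0, "dy": 0, "dz": -3, "rx": 0, "ry": 0, "rz": 0}
  ]
}}

```text
clock: 11.35
tcp_pos: [0.6415, -0.2208, 0.0536]
orientation: [1.57, 2.721, 0.0]
contact_force: [0.2, 0.0, -4.2]
grip_width: 0.0434
gripper_force: 47.0
```

Emit:
{"api": "send_rows", "payload": {
  "deltas": [
    {"dx": 0, "dy": 0, "dz": -1, "rx": 0, "ry": 0, "rz": 0},
    {"dx": 0, "dy": 0, "dz": -2, "rx": 0, "ry": 0, "rz": 0},
    {"dx": 0, "dy": 0, "dz": -2, "rx": 0, "ry": 0, "rz": 0},
    {"dx": 0, "dy": 0, "dz": -2, "rx": 0, "ry": 0, "rz": 0}
  ]
}}

```text
clock: 11.68
tcp_pos: [0.6413, -0.2206, 0.0515]
orientation: [-1.57, -2.721, -0.0]
contact_force: [0.5, -0.7, -2.6]
grip_width: 0.0434
gripper_force: 47.0
```

Emit:
{"api": "send_rows", "payload": {
  "deltas": [
    {"dx": 0, "dy": 0, "dz": -0.5, "rx": 0, "ry": 0, "rz": 0},
    {"dx": 0, "dy": 0, "dz": -1, "rx": 0, "ry": 0, "rz": 0},
    {"dx": 0, "dy": 0, "dz": -1, "rx": 0, "ry": 0, "rz": 0},
    {"dx": 0, "dy": 0, "dz": -1, "rx": 0, "ry": 0, "rz": 0}
  ]
}}

```text
clock: 12.02
tcp_pos: [0.6413, -0.2206, 0.0505]
orientation: [-1.57, -2.721, -0.0]
contact_force: [1.0, 0.0, -3.5]
grip_width: 0.0434
gripper_force: 47.0
```

Emit:
{"api": "send_rows", "payload": {
  "deltas": [
    {"dx": 0, "dy": 0, "dz": -0.5, "rx": 0, "ry": 0, "rz": 0},
    {"dx": 0, "dy": 0, "dz": -1, "rx": 0, "ry": 0, "rz": 0},
    {"dx": 0, "dy": 0, "dz": -1, "rx": 0, "ry": 0, "rz": 0},
    {"dx": 0, "dy": 0, "dz": -1, "rx": 0, "ry": 0, "rz": 0}
  ]
}}

```text
clock: 12.35
tcp_pos: [0.6414, -0.2207, 0.0498]
orientation: [1.57, 2.721, 0.0]
contact_force: [-2.3, 0.5, 1.1]
grip_width: 0.0439
gripper_force: 47.3
```

Emit:
{"api": "send_rows", "payload": {
  "deltas": [
    {"dx": 0, "dy": 0, "dz": -0.5, "rx": 0, "ry": 0, "rz": 0},
    {"dx": 0, "dy": 0, "dz": -1, "rx": 0, "ry": 0, "rz": 0},
    {"dx": 0, "dy": 0, "dz": -1, "rx": 0, "ry": 0, "rz": 0},
    {"dx": 0, "dy": 0, "dz": -1, "rx": 0, "ry": 0, "rz": 0}
  ]
}}

```text
clock: 12.68
tcp_pos: [0.6414, -0.2207, 0.0498]
orientation: [1.57, 2.721, 0.001]
contact_force: [-3.3, 1.3, 8.7]
grip_width: 0.0432
gripper_force: 48.0
```

The sleeve has seated: z stopped and the force rose. Releasing.

Emit:
{"api": "send_rows", "payload": {
  "deltas": [
    {"dx": 0, "dy": 0, "dz": 0, "rx": 0, "ry": 0, "rz": 0},
    {"dx": 0, "dy": 0, "dz": 0, "rx": 0, "ry": 0, "rz": 0},
    {"dx": 0, "dy": 0, "dz": 0, "rx": 0, "ry": 0, "rz": 0},
    {"dx": 0, "dy": 0, "dz": 0, "rx": 0, "ry": 0, "rz": 0},
    {"dx": 0, "dy": 0, "dz": 0, "rx": 0, "ry": 0, "rz": 0}
  ],
  "jaw": 80
}}

```text
clock: 13.1
tcp_pos: [0.6415, -0.2207, 0.0484]
orientation: [1.57, 2.721, -0.0]
contact_force: [0.6, 0.3, 0.5]
grip_width: 0.0798
gripper_force: 0.0
```

Emit:
{"api": "send_rows", "payload": {
  "deltas": [
    {"dx": 0, "dy": 0, "dz": 10, "rx": 0, "ry": 0, "rz": 0},
    {"dx": 0, "dy": 0, "dz": 35, "rx": 0, "ry": 0, "rz": 0},
    {"dx": 0, "dy": 0, "dz": 65, "rx": 0, "ry": 0, "rz": 0},
    {"dx": 0, "dy": 0, "dz": 95, "rx": 0, "ry": 0, "rz": 0},
    {"dx": 0, "dy": 0, "dz": 130, "rx": 0, "ry": 0, "rz": 0}
  ]
}}

```text
clock: 13.52
tcp_pos: [0.6406, -0.2205, 0.1796]
orientation: [-1.57, -2.72, 0.001]
contact_force: [1.0, 0.8, -0.6]
grip_width: 0.0804
gripper_force: 0.0
```

Emit:
{"api": "send_rows", "payload": {
  "deltas": [
    {"dx": -20, "dy": 30, "dz": 10, "rx": 0, "ry": 0, "rz": 0},
    {"dx": -40, "dy": 60, "dz": 10, "rx": 0, "ry": 0, "rz": 0},
    {"dx": -60, "dy": 90, "dz": 10, "rx": 0, "ry": 0, "rz": 0},
    {"dx": -80, "dy": 120, "dz": 10, "rx": 0, "ry": 0, "rz": 0},
    {"dx": -100, "dy": 150, "dz": 10, "rx": 0, "ry": 0, "rz": 0}
  ]
}}

```text
clock: 13.93
tcp_pos: [0.5403, -0.0696, 0.1893]
orientation: [1.57, 2.72, 0.001]
contact_force: [0.5, 0.3, -0.2]
grip_width: 0.0801
gripper_force: 0.0
```

Emit:
{"api": "send_rows", "payload": {
  "deltas": [
    {"dx": -15, "dy": 35, "dz": 10, "rx": 0, "ry": 0, "rz": 0},
    {"dx": -30, "dy": 70, "dz": 10, "rx": 0, "ry": 0, "rz": 0},
    {"dx": -45, "dy": 105, "dz": 10, "rx": 0, "ry": 0, "rz": 0},
    {"dx": -45, "dy": 105, "dz": 10, "rx": 0, "ry": 0, "rz": 0}
  ]
}}

```text
clock: 14.27
tcp_pos: [0.4938, 0.0418, 0.1989]
orientation: [-1.556, -2.726, -0.004]
contact_force: [0.0, 0.3, -1.3]
grip_width: 0.0799
gripper_force: 0.0
```

```bash
python3 - <<'E'
from fit import *
f=grab('top');W=cloud(f);s=grab('side')
a=cv2.resize(f['frame'][100:310,80:400],None,fx=2,fy=2)
b=cv2.resize(s['frame'][190:290,250:370],None,fx=3.2,fy=3.2); a[-b.shape[0]:,:0]=0
c=np.zeros((420,800,3),np.uint8); c[:210,:320]=f['frame'][100:310,80:400]; c[:320,400:784]=b; cv2.imwrite('pics/g.png',c)
for u,v in((155,205),(154,224),(157,242)):
    try: print(circ(f,u,v,.047))
    except Exception as e: print(e)
q=near(W,f['frame'],(.641,-.221),.027,.066,.08,100);print('sleeve top z',len(q),np.median(q[:,2]) if len(q) else 0)
if len(q): print(cv2.minEnclosingCircle((q[:,:2]*1000).astype(np.float32)))
Ws=cloud(s);q=near(Ws,s['frame'],(.6433,-.224),.027,.036,.065,0);print('side sleeve',cyl(q[:,:2],(.6433,-.224),.022),'topz',np.percentile(near(Ws,s['frame'],(.6433,-.224),.022,.06,.085,0)[:,2],[50,90]))
E
```

```text
min() iterable argument is empty
min() iterable argument is empty
min() iterable argument is empty
sleeve top z 196 0.07319151586257222
((642.4049682617188, -220.12246704101562), 21.8668155670166)
side sleeve (array([ 0.6451, -0.2231]), 141, np.float64(0.00089)) topz [0.07363443 0.07816402]
```

View pics/g.png

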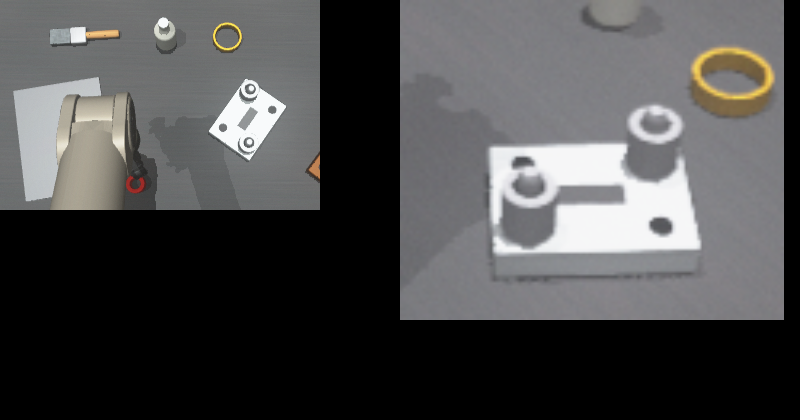

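The sleeve sits flat around the bare pillar at (249,91) in the left panel and (655,140) in the right. Its top is at z≈73.5 mm (nominal 74), about 1.5 mm off the pillar axis. The brush, bottle and ring are unmoved. The arm hides the plugs in this view, but they had not moved after the push, and the gripper only went back near them to fetch the sleeve.

```bash
python3 -c "
from bench import r
print(r.hand_in())"
```

```text
the job is handed in; nothing more can be done
None
```

I pushed the sleeve about 45 mm clear of the plugs, then lowered it over the bare pillar, released it flat on the plate, and handed the job in at about 14 s (no verdict was returned); the plugs had not moved after the push but were hidden from view in the last check.

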